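# Clamp the split bootjack with the umbrella handle as an extension bar

## Robot

A 6-joint arm with a two-finger parallel gripper is mounted at the origin on the work surface. World frame = base frame: x ahead of the robot, y to its left, z up, the work surface at z = 0. Lengths are in mm, angles in rad, forces in N, time in s.
With the tool pointing down it reaches from about 275 to 875 mm from the base axis. Payload 12.5 kg.
Tool frame: the origin (TCP) lies midway between the tips of the shut fingers; the grasp point (between the pads) lies ctrl.tcp_to_grasp behind it (ctrl.tcp_to_grasp is the distance from the TCP to the grasp point, in mm); z points along the fingers, y is the line along which they close (so a half turn about z gives the same grasp; the last joint's range is limited). The gripper opens to 85 mm and grips with 20 to 120 N. Pads are 22 mm wide; open, the fingers measure 114 mm over their backs; the gripper's body (76 mm by 85 mm) begins 54 mm behind the grasp point. The pads swing forward as they close: fully open they stand 13 mm farther back than shut.
Start: joints at [-1.334, 0.351, 1.652, -0, 1.139, -0.085], TCP at [173.97, -521.746, 231.29] pointing down, gripper open.
Joint ranges: [-2.75, 2.75], [-0.79, 2.1], [0.01, 2.65], [-1.57, 4.71], [0.07, 3.14], [-2.87, 2.87]. Speed limits (rad/s): [2.22, 2.22, 2.79, 3.14, 3.14, 3.14].

## Interface

Orientations are given as a unit quaternion [w, x, y, z].
In Python, from cell import ctrl, get_image, get_calibration gives the robot as it stands.
- The arm moves only by the tool step_arm, never from a script. Its arguments are lists of equal length, an entry for each row: "claw": the opening, from 0 (shut) to 1 (fully open); "dp": the shift along the tool's x, y, z scaled (see below), a list of three; "rot": the turn, a rotation vector about the tool's x, y, z scaled (see below), a list of three. In form: {"claw": [claw, ...], "dp": [[dx, dy, dz], ...], "rot": [[wx, wy, wz], ...]}. A call has 1 to 20 rows; each row is the pose to reach, as a shift and turn from the pose commanded when the call began, along the tool's axes at that moment; what a row does not reach only later rows make up. The controller multiplies each number of a shift by 40 cm and each number of a turn by pi/2 rad. A row lasts 1/12 s, in which the tool goes at most 41.7 mm and 7.16 degrees, less where a joint would pass 70% of its speed; a pose out of reach is approached as far as the arm can. A call with a number of a shift or a turn outside -1 to 1 is refused whole. A call with a gripper value outside its range is refused whole. The fingers move at their own pace and stop on an object; "newtons" is the grip in N (left out, the last holds). Time passes only in rows, so rows that repeat a pose let the fingers close. It gives the time, the measured TCP pose, the force, the opening and the grip force at its end, in the units of the state.
- ctrl.read_state(): the state, without advancing time (a new reading comes with each control period).
- get_image(name): name is "scene" or "top" or "wrist"; returns the picture (480x640x3 uint8, red, green, blue); there is no depth.
- get_calibration(name): a dict with "fx", "fy", "cx", "cy" (pixels), "cam_to_world" (4x4, takes a point from camera to world coordinates). Camera axes: x right, y up, looking along -z (the intrinsics and any distortion apply to the point x, -y, -z); pixel columns grow to the right and rows downward; lengths in mm; the calibration is good to about 2 mm. A picture is of the moment at which its call begins: read the wrist's pose just before it. get_calibration takes no time and is no camera call; for the wrist camera it gives the pose at the moment of the call.
- ctrl.sign_off(): hands the job in; it is judged then, once.
The state is a dict: "clock": time; "joint_positions": joint angles; "joint_vel": joint speeds; "tau": joint torques, N m; "eef_pos": TCP position; "ee_rot": TCP orientation; "contact_force": force on the tool from outside, world axes, zero at the start; "moment": the same for the moment, N m; "gripper_width": finger opening in mm; "gripper_force": force on a finger pad.
Only numpy, scipy, OpenCV 4.12 (cv2) and the standard library are available. Lean on these libraries where they do the work, as an engineer would, in place of code of your own. Each camera call takes 0.05 s, during which the arm holds its last target. There are 200 camera calls.

## Task

The split bootjack lies glued in the gluing board. Push the open end of the silver umbrella handle fully home onto the toggle clamp's bare lever and swing the lever round with it, counter-clockwise seen from above, past the dead point and gently onto its stop, by feel and without forcing it. Then draw the handle off so that the clamp stays locked, lay the handle flat on the glass clear of the board, and leave everything else where it is.

Things in the scene. Friction and masses are not known exactly. Their poses are not given: they have to be found in the camera images.
- handle: Loose silver aluminium umbrella handle, about 170 g: a round tube, 22 mm outside, open at one end, a crook at the other, 200 mm over all, lying on the glass. Origin on the tube's axis in mid-length, near its centre of mass: grip it here (11 mm above the glass). x axis along the tube from mouth to crook; the crook bends to +y, from 66 to 105 mm in x and out to 67 mm in y.
- handle_mouth (a point): Centre of the handle's open mouth, 95 mm from the handle's origin along its -x. The bore behind it is 14 mm wide and 57 mm deep. The clamp is spoiled if handle and lever bar bear on each other with more than 25 N at any time: pushing home, in the throw (some 10 N needed at the handle's middle) or against the stop.
- lever_bar: The toggle clamp's bare steel lever bar (its grip is lost), turning level about the clamp's upright pivot pin. Origin on the pin's axis at the bar's height, 64 mm above the glass; x axis outwards along the bar. A red collar, 20 mm across, ends 45 mm out; from there the bare round bar, 10 mm thick, runs to 91 mm out, its last 7 mm tapered to 5 mm.
- lever_root (a point): On the bar's axis at the outer face of the red collar, 45 mm from the pin: the handle's mouth comes here when fully home. How the throw feels: light at first; from the wood on, resistance grows to about 1.1 N m, then falls to nothing at the dead point; beyond it the spring helps, and 0.06 rad further a hard stop is met. Let go before the dead point, the clamp springs open.
- lever_tip (a point): The bar's free end, on its axis, 91 mm out from the pin. The bar indexes on a serrated hub and the clamp stands more or less open, so the swing needed from the start to the stop differs each time, 0.8 to 1.5 rad counter-clockwise seen from above: dead point and stop cannot be told from the bar's direction but are felt.
- board: Plywood gluing board, 340 x 360 x 18 mm, fixed on the glass; origin under its centre. The lever's pin stands at x 0, y +135 mm; the plunger pushes along -y; the fence is at y -143 mm, 63 mm above the glass. Nothing on it is higher than 76 mm; the quarter that the lever sweeps (x below -40 mm, y above 0) is bare ply.
- shoe: The clamp's rubber-faced shoe on its sprung plunger, 40 mm wide, 18 mm high; origin at the middle of its face, which meets the wood.
- half_near_clamp: The half of the split wooden bootjack nearer the clamp, loose on two battens, 290 x 50 x 22 mm, 240 g; origin at its middle, 45 mm above the glass. The clamp slides it 2 to 4 mm.
- half_near_fence: The other half of the bootjack, lying against the fence, same size; origin at its middle. With the split closed the two origins are 50 mm apart.
- kit_box: Bystander, to be left alone: grey plastic shoe cleaning kit box with a sliding door, 130 x 210 x 72 mm; origin under its centre.
- key_cover: Bystander, to be left alone: black hard silicone key cover with a steel ring, 42 x 74 x 15 mm; origin under its centre.
- polish_tin: Bystander, to be left alone: red shoe polish tin, 80 mm across, 26 mm high; origin under its centre.
- shoe_brush: Bystander, to be left alone: dark wooden shoe brush, 55 x 165 x 46 mm; origin under its centre.
- glue_bottle: Bystander, to be left alone: white glue bottle with an orange cap, 56 mm across, 150 mm high; origin under its centre.
- cleat: Bystander, to be left alone: the bootjack's unscrewed wooden cross cleat, 34 x 100 x 24 mm; origin under its centre.
- screw_dish: Bystander, to be left alone: small white dish, 72 mm across, 22 mm high; origin under its centre.
Things that resemble listed ones, but are neither listed nor needed, are in the scene too. Of the things like the handle, leave any that is pink or purple; of the rest the larger one is meant.

How it is judged (in metres and radians):
On the way, in this order (a step that is already met when the one before it is completed fails the run):
1. The umbrella handle is fully home on the lever bar (mouth within 8 mm of the collar) while the clamp is still open (shoe not on the wood) (distance between handle_mouth and lever_root below 0.008 m and contact force between shoe and half_near_clamp below 1 N), for 0.2 s.
2. With the handle still on the bar (mouth within 20 mm of the collar) the lever is thrown and the shoe presses the bootjack with more than 60 N (contact force between shoe and half_near_clamp above 60 N and distance between handle_mouth and lever_root below 0.02 m), for 0.2 s.
At the end, for the whole second after the job is handed in: The clamp stays locked over center by itself: shoe pressing the bootjack with over 60 N, split closed (halves' origins under 51.5 mm apart); umbrella handle off the bar (mouth over 70 mm from the collar), lying still and flat on the glass (origin and mouth below 16 mm) (contact force between shoe and half_near_clamp above 60 N and distance between half_near_clamp and half_near_fence below 0.0515 m and distance between handle_mouth and lever_root above 0.07 m and height (world z) of each of handle, handle_mouth below 0.016 m and linear speed of handle below 0.02 m/s); the robot touches nothing.
It fails at once if The handle and the lever bar bear on each other with more than 25 N (contact force between handle and lever_bar above 25 N).
It fails at once if A half of the bootjack is shifted by more than 15 mm (distance of any of half_near_clamp, half_near_fence from where it was at the start of the episode above 0.015 m).
It fails at once if A bystander is moved by more than 20 mm (distance of any of kit_box, key_cover, polish_tin, shoe_brush, glue_bottle, cleat, screw_dish from where it was at the start of the episode above 0.02 m).
It also fails if it takes over 72 s, if anything falls off the work surface, if the arm or the gripper's body presses on something with over 40 N, if the wrist force passes 120 N, or if a joint passes its speed limit or range.

## Working session

There is one attempt and no reset: what is moved stays moved. The work goes in short steps, Python scripts to look and compute and a tool call to move; the robot and the scene stay as the last step left them, time stands still between calls to the robot, and variables do not carry over. Pictures are saved under pics/ and viewed, at most 10 in all, crops included, and the job is handed in when it is done.

Besides the shell and the picture viewer there is one more tool, called after "Call:" by a JSON object that holds its "fn" and its "kwargs". step_arm: Moves the arm, as the interface text tells. Its arguments: {"type":"object","properties":{"claw":{"type":"array","items":{"type":"number"}},"dp":{"type":"array","items":{"type":"array","items":{"type":"number","minimum":-1,"maximum":1}}},"rot":{"type":"array","items":{"type":"array","items":{"type":"number","minimum":-1,"maximum":1}}},"newtons":{"type":"number"}},"required":["claw","dp","rot"]}

```bash
mkdir -p pics && ls
python3 - <<'E'
from cell import ctrl,get_image,get_calibration
import cv2
for n in("scene","top"):
    cv2.imwrite(f"pics/{n}0.png",get_image(n)[:,:,::-1])
    c=get_calibration(n);print(n,{k:(v if k!="cam_to_world" else [[round(float(x),3) for x in r] for r in v]) for k,v in c.items()})
print(ctrl.read_state(),ctrl.tcp_to_grasp)
E
```

```text
pics
scene {'fx': 550.6300107057787, 'fy': 550.6300107057787, 'cx': 318.9300912054281, 'cy': 247.90014129608585, 'cam_to_world': [[-0.259, -0.812, 0.523, 1207.53], [0.966, -0.22, 0.137, 196.939], [0.004, 0.54, 0.841, 1208.651], [0.0, 0.0, 0.0, 1.0]]}
top {'fx': 614.65408991065, 'fy': 614.65408991065, 'cx': 316.7041030288961, 'cy': 237.23805707767846, 'cam_to_world': [[-0.001, 0.987, -0.163, 242.902], [-1.0, 0.003, 0.023, 15.609], [0.023, 0.163, 0.986, 1572.415], [0.0, 0.0, 0.0, 1.0]]}
{'clock': 0.1, 'joint_positions': array([-1.33360412e+00,  3.51202163e-01,  1.65236746e+00, -1.28895829e-05,
        1.13908252e+00, -8.45831317e-02]), 'joint_vel': array([ 0.00093452, -0.00096357, -0.00183019, -0.00040319, -0.00076082,
       -0.00141332]), 'tau': array([ 5.97536109e-04, -5.06830680e+01, -2.91875893e+01, -1.10812580e-04,
        2.63274618e-03, -3.50212940e-05]), 'eef_pos': array([ 173.89803688, -521.47075977,  230.79860234]), 'ee_rot': array([-5.27757951e-04,  9.87084902e-01,  1.60197116e-01, -4.62177946e-05]), 'contact_force': array([-0.05714373, -0.3474835 ,  0.0607185 ]), 'moment': array([0.04585192, 0.01406471, 0.00222453]), 'gripper_force': 0.0, 'gripper_width': 85.39192078375744} 18.700000000000003
```

View pics/top0.png

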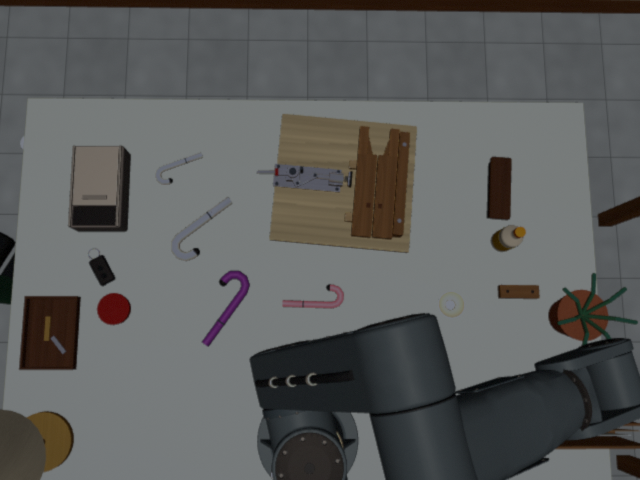

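View pics/scene0.png

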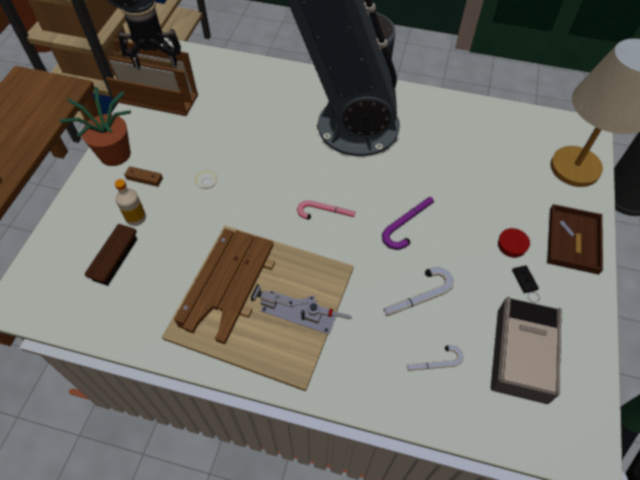

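The top view shows the large silver handle with its mouth near (231,201) and crook near (178,240). The lever's tip is near (258,172) and its red collar near (277,172). The smaller silver handle is at (180,165), and the pink and purple ones should be left alone. I'll convert these to world coordinates and build a helper.

```bash
cat > h.py <<'E'
import numpy as np,cv2
from scipy.spatial.transform import Rotation as R
from cell import ctrl,get_image,get_calibration
def px2w(c,u,v,z):
    T=np.array(c["cam_to_world"]);d=T[:3,:3]@np.array([(u-c["cx"])/c["fx"],-(v-c["cy"])/c["fy"],-1.]);o=T[:3,3]
    return o+d*(z-o[2])/d[2]
def w2px(c,p):
    T=np.array(c["cam_to_world"]);q=T[:3,:3].T@(np.array(p)-T[:3,3]);return np.array([c["cx"]-c["fx"]*q[0]/q[2],c["cy"]+c["fy"]*q[1]/q[2]])
def rot():
    q=ctrl.read_state()["ee_rot"];return R.from_quat(q[[1,2,3,0]])
def cmd(pos,yaw,z=None):
    """dp/rot numbers to reach TCP pos with tool down and tool-x at world yaw"""
    s=ctrl.read_state();r=rot()
    t=R.from_matrix(np.array([[np.cos(yaw),np.sin(yaw),0],[np.sin(yaw),-np.cos(yaw),0],[0,0,-1.]]).T.T)
    return np.round(r.inv().apply(np.array(pos)-s["eef_pos"])/400,4),np.round((r.inv()*t).as_rotvec()/(np.pi/2),4)
def show():
    s=ctrl.read_state();x=rot().as_matrix()
    print(round(s["clock"],2),s["eef_pos"].round(1),"yawx",round(np.arctan2(x[1,0],x[0,0]),3),"F",s["contact_force"].round(1),"M",s["moment"].round(2),"w",round(s["gripper_width"],1),"j",s["joint_positions"].round(2))
E
python3 - <<'E'
from h import *
c=get_calibration("top")
for n,u,v,z in [("mouth",231,201,11),("tubeend",183,231,11),("crookL",175,243,11),("tip",258,172,64),("collar",278,172,64),("pin",294,171,64)]: print(n,px2w(c,u,v,z).round(1))
c=get_calibration("wrist");s=ctrl.read_state()
T=np.array(c["cam_to_world"]);print(c["fx"],T.round(2),rot().as_matrix().round(2))
print("cam in tool",rot().inv().apply(T[:3,3]-s["eef_pos"]).round(1), (rot().as_matrix().T@T[:3,:3]).round(2))
show()
E
```

```text
mouth [595.8 201.4  11. ]
tubeend [516.4 322.5  11. ]
crookL [485.2 341.7  11. ]
tip [659.1 128.7  64. ]
collar [659.4  78.2  64. ]
pin [662.3  37.8  64. ]
402.659960736017 [[ 3.2000e-01  9.1000e-01  2.5000e-01  2.3695e+02]
 [-9.5000e-01  3.1000e-01  8.0000e-02 -5.0082e+02]
 [-0.0000e+00 -2.7000e-01  9.6000e-01  3.7407e+02]
 [ 0.0000e+00  0.0000e+00  0.0000e+00  1.0000e+00]] [[ 0.95  0.32 -0.  ]
 [ 0.32 -0.95  0.  ]
 [ 0.   -0.   -1.  ]]
cam in tool [  66.4    0.2 -143.3] [[ 0.    0.96  0.27]
 [ 1.   -0.   -0.  ]
 [-0.    0.27 -0.96]]
0.1 [ 173.9 -521.5  230.8] yawx 0.322 F [-0.1 -0.3  0.1] M [0.05 0.01 0.  ] w 85.4 j [-1.33  0.35  1.65 -0.    1.14 -0.08]
```

Run:
```python
from h import *
print(cmd([400,-160,270],1.1)); print(cmd([600,200,270],1.9))
```

```text
(array([ 0.822 , -0.6786, -0.0972]), array([-6.000e-04, -3.000e-04, -4.954e-01]))
(array([ 1.581 , -1.3743, -0.0964]), array([-5.0000e-04, -6.0000e-04, -1.0047e+00]))
```

Call:
{"fn": "step_arm", "kwargs": {"claw": [1,1,1,1,1,1,1,1,1,1,1,1,1,1], "dp": [[0.82,-0.68,-0.097],[0.82,-0.68,-0.097],[0.82,-0.68,-0.097],[0.82,-0.68,-0.097],[0.82,-0.68,-0.097],[0.82,-0.68,-0.097],[0.82,-0.68,-0.097],[0.82,-0.68,-0.097],[0.82,-0.68,-0.097],[0.82,-0.68,-0.097],[0.82,-0.68,-0.097],[0.82,-0.68,-0.097],[0.82,-0.68,-0.097],[0.82,-0.68,-0.097]], "rot": [[0,0,-0.495],[0,0,-0.495],[0,0,-0.495],[0,0,-0.495],[0,0,-0.495],[0,0,-0.495],[0,0,-0.495],[0,0,-0.495],[0,0,-0.495],[0,0,-0.495],[0,0,-0.495],[0,0,-0.495],[0,0,-0.495],[0,0,-0.495]]}}

```text
clock: 1.27
eef_pos: [398.6, -160.5, 269.8]
ee_rot: [-0.0, 0.853, 0.522, -0.0]
contact_force: [-0.3, -0.8, 0.6]
gripper_width: 85.3
gripper_force: 0.0
```

Run:
```python
from h import *
show();print(cmd([600,200,270],1.9))
```

```text
1.27 [ 398.6 -160.5  269.8] yawx 1.099 F [-0.3 -0.8  0.6] M [ 0.04 -0.06  0.03] w 85.3 j [-0.49  0.08  1.89 -0.    1.17 -0.02]
(array([ 1.0317e+00,  3.8700e-02, -7.0000e-04]), array([-4.0e-04, -0.0e+00, -5.1e-01]))
```

Call:
{"fn": "step_arm", "kwargs": {"claw": [1,1,1,1,1,1,1,1,1,1,1,1,1,1,1], "dp": [[1,0.04,0],[1,0.04,0],[1,0.04,0],[1,0.04,0],[1,0.04,0],[1,0.04,0],[1,0.04,0],[1,0.04,0],[1,0.04,0],[1,0.04,0],[1,0.04,0],[1,0.04,0],[1,0.04,0],[1,0.04,0],[1,0.04,0]], "rot": [[0,0,-0.51],[0,0,-0.51],[0,0,-0.51],[0,0,-0.51],[0,0,-0.51],[0,0,-0.51],[0,0,-0.51],[0,0,-0.51],[0,0,-0.51],[0,0,-0.51],[0,0,-0.51],[0,0,-0.51],[0,0,-0.51],[0,0,-0.51],[0,0,-0.51]]}}

```text
clock: 2.52
eef_pos: [595.0, 187.7, 270.4]
ee_rot: [0.0, 0.582, 0.813, 0.0]
contact_force: [-1.2, 0.1, -0.0]
gripper_width: 85.2
gripper_force: 0.0
```

Run:
```python
from h import *
show()
import pickle
c=get_calibration("wrist");im=get_image("wrist");pickle.dump((c,im),open("w1.pkl","wb"))
cv2.imwrite("pics/w1.png",im[:,:,::-1])
for p in [(596,201,11),(516,322,11),(659,129,64),(659,78,64)]: print(w2px(c,p).round())
```

```text
2.52 [595.  187.7 270.4] yawx 1.899 F [-1.2  0.1 -0. ] M [-0.02 -0.01 -0.02] w 85.2 j [ 0.23  0.45  1.4  -0.    1.29 -0.1 ]
[331. 184.]
[291.  29.]
[371. 287.]
[352. 333.]
```

View pics/w1.png

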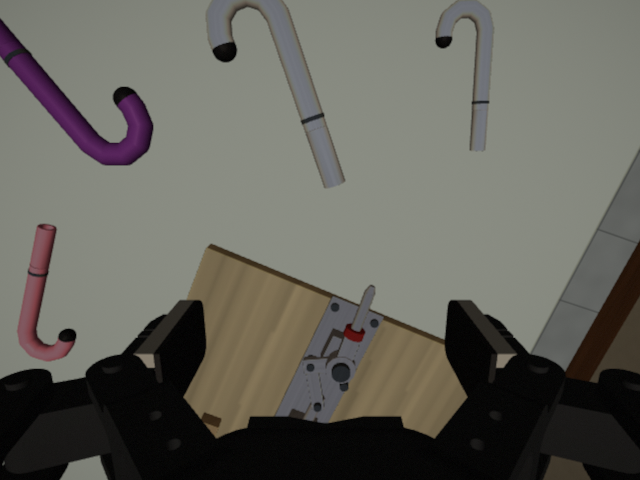

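The wrist view shows the large silver handle's mouth at about (334,184) and its band at (313,118). The lever tip is at (371,288), the red collar at (355,332) and the pin near (341,371). I'll zoom in on both.

Run:
```python
import pickle,cv2,numpy as np
c,im=pickle.load(open("w1.pkl","rb"))
a=cv2.resize(im[0:200,230:360],None,fx=3,fy=3,interpolation=cv2.INTER_CUBIC)
b=cv2.resize(im[275:395,310:410],None,fx=4,fy=5,interpolation=cv2.INTER_CUBIC)
o=np.hstack([a,b]);cv2.imwrite("pics/z1.png",cv2.convertScaleAbs(o,alpha=1.3)[:,:,::-1])
```

```text
(no output)
```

View pics/z1.png

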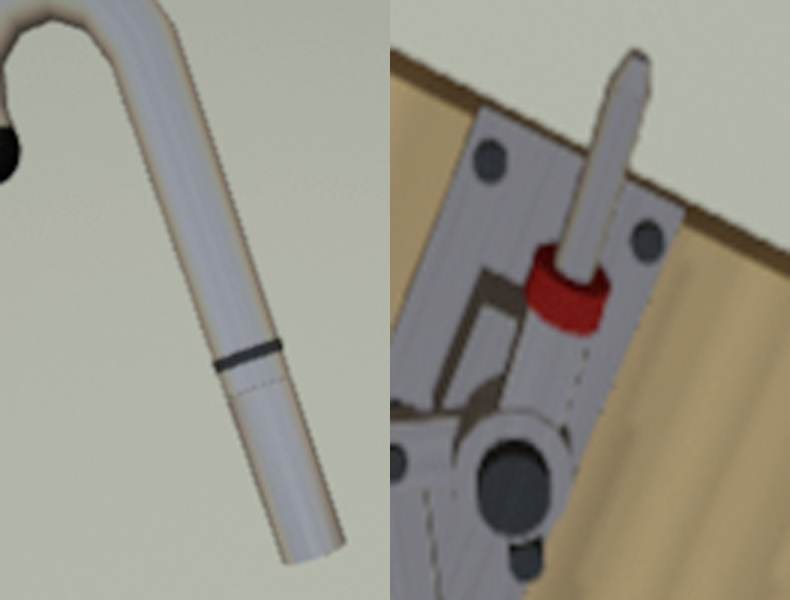

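Run:
```python
import pickle
from h import *
c,im=pickle.load(open("w1.pkl","rb"))
m,b,u=[px2w(c,*p,11) for p in [(334.7,184.3),(312.7,118.3),(282.3,25)]]
d=(u-m)/np.linalg.norm(u-m);ang=np.arctan2(d[1],d[0])
print("mouth",m.round(1),"band",b.round(1),"u",u.round(1),"ang",ang,"angmb",np.arctan2(*(b-m)[1::-1]),"orig",(m+95*d).round(1))
t,k,mid,pin=[px2w(c,*p,64) for p in [(371.75,285.4),(356.3,330),(365.5,305),(339.5,371)]]
e=t-k;print("tip",t.round(1),"root",k.round(1),np.linalg.norm(e),"ang",np.arctan2(e[1],e[0]),"ang tip-mid",np.arctan2(*(t-mid)[1::-1]),"pin?",px2w(c,339,372.5,64).round(1))
```

```text
mouth [599.4 201.7  11. ] band [558.7 254.7  11. ] u [507.1 322.7  11. ] ang 2.2223870892608724 angmb 2.22633078556978 orig [541.8 277.3  11. ]
tip [659.4 130.4  64. ] root [661.5  82.6  64. ] 47.8611596930724 ang 1.6145649340948112 ang tip-mid 1.638385327084188 pin? [661.2  33.2  64. ]
```

Run:
```python
from h import *
print(cmd([541.8,277.3,60],2.222));print(cmd([541.8,277.3,3],2.222))
```

```text
(array([ 0.2543, -0.054 ,  0.526 ]), array([ 1.000e-04,  1.000e-04, -2.056e-01]))
(array([ 0.2543, -0.054 ,  0.6685]), array([ 1.000e-04,  1.000e-04, -2.056e-01]))
```

Call:
{"fn": "step_arm", "kwargs": {"claw": [1,1,1,1,1,1,1,1,1,1,1], "dp": [[0.254,-0.054,0.3],[0.254,-0.054,0.45],[0.254,-0.054,0.526],[0.254,-0.054,0.526],[0.254,-0.054,0.526],[0.254,-0.054,0.526],[0.254,-0.054,0.526],[0.254,-0.054,0.526],[0.254,-0.054,0.526],[0.254,-0.054,0.526],[0.254,-0.054,0.526]], "rot": [[0,0,-0.2056],[0,0,-0.2056],[0,0,-0.2056],[0,0,-0.2056],[0,0,-0.2056],[0,0,-0.2056],[0,0,-0.2056],[0,0,-0.2056],[0,0,-0.2056],[0,0,-0.2056],[0,0,-0.2056]]}}

```text
clock: 3.48
eef_pos: [543.1, 278.0, 61.7]
ee_rot: [0.001, 0.444, 0.896, 0.001]
contact_force: [0.4, 0.1, 1.1]
gripper_width: 85.5
gripper_force: 0.0
```

Run:
```python
from h import *
show();print(cmd([541.8,277.3,3],2.222))
```

```text
3.48 [543.1 278.   61.7] yawx 2.223 F [0.4 0.1 1.1] M [-0.01 -0.01  0.  ] w 85.5 j [ 0.4   0.67  1.61 -0.    0.86 -0.25]
(array([ 0.0006, -0.0041,  0.1469]), array([0.002 , 0.0005, 0.0003]))
```

Call:
{"fn": "step_arm", "kwargs": {"claw": [1,1,1,1,1,0.3,0.2,0.1,0,0,0,0,0,0,0,0], "dp": [[0,-0.003,0.06],[0,-0.003,0.12],[0,-0.003,0.145],[0,-0.003,0.145],[0,-0.003,0.145],[0,-0.003,0.145],[0,-0.003,0.145],[0,-0.003,0.145],[0,-0.003,0.145],[0,-0.003,0.145],[0,-0.003,0.145],[0,-0.003,0.145],[0,-0.003,0.145],[0,-0.003,0.145],[0,-0.003,0.145],[0,-0.003,0.145]], "rot": [[0,0,0],[0,0,0],[0,0,0],[0,0,0],[0,0,0],[0,0,0],[0,0,0],[0,0,0],[0,0,0],[0,0,0],[0,0,0],[0,0,0],[0,0,0],[0,0,0],[0,0,0],[0,0,0]], "newtons": 30}}

```text
clock: 4.82
eef_pos: [540.9, 277.6, 2.2]
ee_rot: [0.0, 0.443, 0.896, 0.0]
contact_force: [-1.5, -0.1, 5.9]
gripper_width: 20.7
gripper_force: 29.5
```

Run:
```python
from h import *
show()
```

```text
4.82 [540.9 277.6   2.2] yawx 2.223 F [-1.5 -0.1  5.9] M [-0.18  0.26 -0.01] w 20.7 j [ 0.4   0.76  1.63 -0.    0.76 -0.26]
```

Run:
```python
from h import *
print(cmd([654.7,264.7,56],1.605))
```

```text
(array([-0.1984,  0.2065, -0.1345]), array([2.000e-04, 0.000e+00, 3.937e-01]))
```

Call:
{"fn": "step_arm", "kwargs": {"claw": [0,0,0,0,0,0,0,0,0,0,0,0,0,0], "dp": [[0,0,-0.06],[0,0,-0.1345],[-0.03,0.03,-0.1345],[-0.1,0.1,-0.1345],[-0.17,0.17,-0.1345],[-0.198,0.2065,-0.1345],[-0.198,0.2065,-0.1345],[-0.198,0.2065,-0.1345],[-0.198,0.2065,-0.1345],[-0.198,0.2065,-0.1345],[-0.198,0.2065,-0.1345],[-0.198,0.2065,-0.1345],[-0.198,0.2065,-0.1345],[-0.198,0.2065,-0.1345]], "rot": [[0,0,0],[0,0,0],[0,0,0.06],[0,0,0.13],[0,0,0.2],[0,0,0.27],[0,0,0.34],[0,0,0.39],[0,0,0.3937],[0,0,0.3937],[0,0,0.3937],[0,0,0.3937],[0,0,0.3937],[0,0,0.3937]]}}

```text
clock: 5.98
eef_pos: [654.4, 264.8, 55.6]
ee_rot: [0.0, 0.695, 0.719, 0.0]
contact_force: [-0.7, -0.6, -1.2]
gripper_width: 20.7
gripper_force: 30.3
```

Run:
```python
from h import *
import pickle
show()
c=get_calibration("wrist");im=get_image("wrist");ct=get_calibration("top");it=get_image("top");cs=get_calibration("scene");sc=get_image("scene")
pickle.dump((c,im,ct,it,cs,sc),open("w2.pkl","wb"))
print(w2px(c,(659.3,129.8,64)),w2px(ct,(659.3,129.8,64)),w2px(cs,(659.3,129.8,64)))
u,v=w2px(ct,(659,150,64)).astype(int);t=cv2.resize(it[v-30:v+30,u-50:u+40],(360,240),interpolation=cv2.INTER_CUBIC)
u,v=w2px(cs,(659,150,64)).astype(int);s=cv2.resize(sc[v-30:v+30,u-45:u+45],(360,240),interpolation=cv2.INTER_CUBIC)
w=cv2.resize(im[200:480,120:520],(440,308)) 
w=im[160:480,100:540]
o=np.zeros((480,800,3),np.uint8);o[:240,:360]=t;o[240:,:360]=s;o[:320,360:]=w
cv2.imwrite("pics/z2.png",o[:,:,::-1])
```

```text
5.98 [654.4 264.8  55.6] yawx 1.606 F [-0.7 -0.6 -1.2] M [ 0.02 -0.05  0.02] w 20.7 j [0.32 0.82 1.32 0.   1.   0.28]
[326.78095103 586.26470455] [257.57135683 171.93661268] [350.68674969 317.23642991]
```

View pics/z2.png

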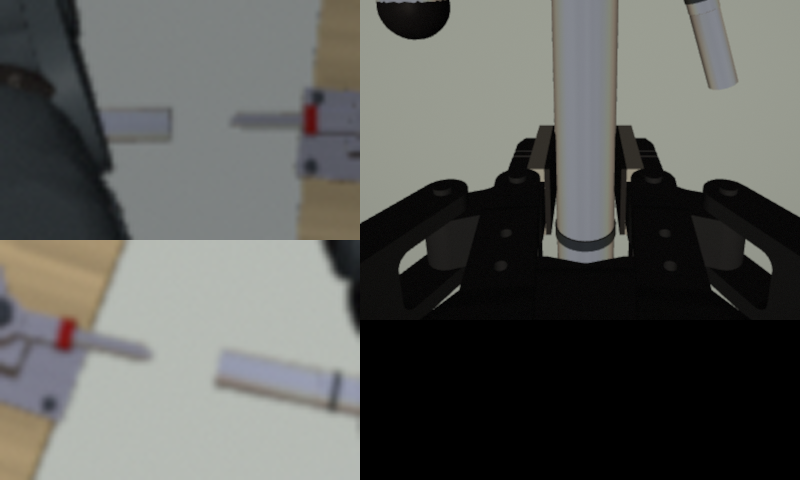

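The top crop shows the mouth at (171,124) and the bar tip at (230,122), nearly in line. The scene crop shows the tube perhaps slightly low. I'll measure both axes to subpixel accuracy.

Run:
```python
from h import *
import pickle
from scipy.ndimage import map_coordinates
c,im,ct,it,cs,sc=pickle.load(open("w2.pkl","rb"))
a=np.array([np.cos(1.606),np.sin(1.606),0]);tip=np.array([659.3,129.8,64.])
tcp=np.array([654.4,264.8,64.4])
for n,cc,I in(("top",ct,it),("scene",cs,sc)):
    G=cv2.cvtColor(I,cv2.COLOR_RGB2GRAY).astype(float)
    S=I.astype(float);S=S[:,:,2]-(S[:,:,0]+S[:,:,1])/2 # blueness: silver vs glass/ply
    for nm,base,ss in(("bar",tip,[-36,-30,-24,-18,-12]),("tube",tcp,[-90,-80,-70,-62] if n=="scene" else [-90,-84,-78,-72,-68])):
        for s in ss:
            p=w2px(cc,base+a*s);q=w2px(cc,base+a*(s+5));d=(q-p)/np.linalg.norm(q-p);nn=np.array([-d[1],d[0]])
            k=np.arange(-9,9.01,.1);f=sum(map_coordinates(S,[p[1]+k*nn[1]+j*d[1],p[0]+k*nn[0]+j*d[0]],order=1) for j in(-1,0,1))/3
            bg=np.median(np.r_[f[:25],f[-25:]]);m=np.abs(k)<8;w=f-bg;w[np.abs(w)<.35*np.abs(w).max()]=0
            ks=k[w!=0];print(n,nm,s,"ctr",round((ks.min()+ks.max())/2,2),"wcen",round((k*w).sum()/w.sum(),2),"width",round(ks.max()-ks.min(),1),"n",nn.round(2),"px/mm",round(np.linalg.norm(q-p)/5,3))
```

```text
top bar -36 ctr -0.2 wcen 0.41 width 3.6 n [-0.03 -1.  ] px/mm 0.396
top bar -30 ctr 0.15 wcen 0.16 width 1.9 n [-0.03 -1.  ] px/mm 0.396
top bar -24 ctr 0.3 wcen 0.32 width 2.0 n [-0.03 -1.  ] px/mm 0.396
top bar -18 ctr 0.45 wcen 0.45 width 2.1 n [-0.03 -1.  ] px/mm 0.396
top bar -12 ctr 0.5 wcen 0.53 width 2.0 n [-0.03 -1.  ] px/mm 0.397
top tube -90 ctr -0.6 wcen 0.87 width 6.8 n [-0.03 -1.  ] px/mm 0.397
top tube -84 ctr -0.5 wcen 0.89 width 6.8 n [-0.03 -1.  ] px/mm 0.398
top tube -78 ctr -0.4 wcen 0.98 width 7.0 n [-0.03 -1.  ] px/mm 0.398
top tube -72 ctr -0.4 wcen 1.09 width 7.0 n [-0.03 -1.  ] px/mm 0.398
top tube -68 ctr -0.45 wcen 1.37 width 7.1 n [-0.03 -1.  ] px/mm 0.398
scene bar -36 ctr -0.0 wcen 9.73 width 18.0 n [-0.21  0.98] px/mm 0.436
scene bar -30 ctr -1.0 wcen -1.0 width 3.2 n [-0.21  0.98] px/mm 0.436
scene bar -24 ctr -0.95 wcen -0.94 width 3.1 n [-0.21  0.98] px/mm 0.437
scene bar -18 ctr -0.9 wcen -0.9 width 3.0 n [-0.21  0.98] px/mm 0.437
scene bar -12 ctr -0.9 wcen -0.87 width 3.0 n [-0.21  0.98] px/mm 0.438
scene tube -90 ctr -1.8 wcen -1.79 width 5.8 n [-0.21  0.98] px/mm 0.443
scene tube -80 ctr -1.8 wcen -1.76 width 5.8 n [-0.21  0.98] px/mm 0.443
scene tube -70 ctr -1.75 wcen -1.73 width 5.7 n [-0.21  0.98] px/mm 0.444
scene tube -62 ctr -1.7 wcen -1.68 width 5.8 n [-0.21  0.98] px/mm 0.445
```

Call:
{"fn": "step_arm", "kwargs": {"claw": [0,0,0,0,0,0,0], "dp": [[-0.03,0.0025,0],[-0.06,0.0025,0],[-0.0825,0.0025,0],[-0.0825,0.0025,0],[-0.0825,0.0025,0],[-0.0825,0.0025,0],[-0.0825,0.0025,0]], "rot": [[0,0,0],[0,0,0],[0,0,0],[0,0,0],[0,0,0],[0,0,0],[0,0,0]]}}

```text
clock: 6.72
eef_pos: [656.6, 232.1, 55.5]
ee_rot: [-0.0, 0.695, 0.719, 0.0]
contact_force: [-0.5, -0.2, -1.9]
gripper_width: 20.6
gripper_force: 30.3
```

Run:
```python
from h import *
import pickle
show()
ct=get_calibration("top");it=np.mean([get_image("top").astype(float) for _ in range(3)],0);cs=get_calibration("scene");sc=np.mean([get_image("scene").astype(float) for _ in range(3)],0)
o=[]
for cc,I in((ct,it),(cs,sc)):
    p=w2px(cc,(659.3,135,64));q=w2px(cc,(657.5,186.9,64));d=(q-p)/np.linalg.norm(q-p)
    # rotate so the lever axis is horizontal, zoom 10
    X,Y=np.meshgrid((np.arange(800)-400)/10,(np.arange(300)-150)/10)
    r=cv2.remap(I.astype(np.float32),(p[0]+X*d[0]-Y*d[1]).astype(np.float32),(p[1]+X*d[1]+Y*d[0]).astype(np.float32),cv2.INTER_CUBIC)
    r=np.clip(r*1.4,0,255);r[150,::8]=[255,0,0];r[:,::100][::6]=[0,0,255];o.append(r)
cv2.imwrite("pics/z3.png",np.vstack(o)[:,:,::-1])
```

```text
6.72 [656.6 232.1  55.5] yawx 1.605 F [-0.5 -0.2 -1.9] M [-0.02 -0.01  0.03] w 20.6 j [0.27 0.81 1.35 0.   0.99 0.24][ WARN:0@5.347] global loadsave.cpp:1063 imwrite_ Unsupported depth image for selected encoder is fallbacked to CV_8U.
```

View pics/z3.png

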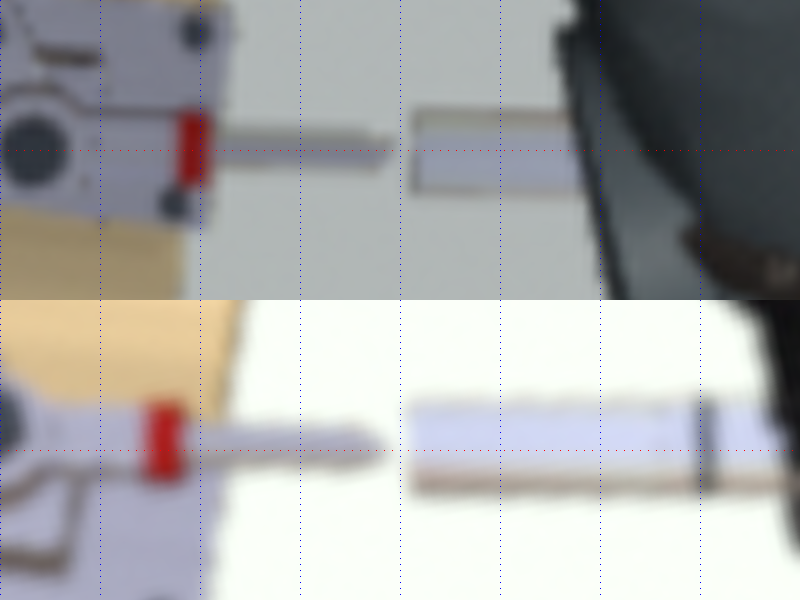

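The mouth and bar are in line in both views, each within about 0.5 mm, with a 5 mm gap. I'll insert slowly and watch the forces.

Call:
{"fn": "step_arm", "kwargs": {"claw": [0,0,0,0,0,0,0,0], "dp": [[-0.008,0,0],[-0.016,0,0],[-0.024,0,0],[-0.032,0,0],[-0.04,0,0],[-0.045,0,0],[-0.045,0,0],[-0.045,0,0]], "rot": [[0,0,0],[0,0,0],[0,0,0],[0,0,0],[0,0,0],[0,0,0],[0,0,0],[0,0,0]]}}

```text
clock: 7.68
eef_pos: [657.3, 213.7, 55.5]
ee_rot: [0.0, 0.695, 0.719, 0.0]
contact_force: [0.6, 0.3, -1.7]
gripper_width: 20.5
gripper_force: 30.3
```

```bash
python3 -c "
from h import *
show()"
```

```text
7.68 [657.3 213.7  55.5] yawx 1.605 F [ 0.6  0.3 -1.7] M [ 0.03 -0.02  0.01] w 20.5 j [0.25 0.8  1.36 0.   0.98 0.21]
```

Call:
{"fn": "step_arm", "kwargs": {"claw": [0,0,0,0,0,0,0,0], "dp": [[-0.008,0,0],[-0.016,0,0],[-0.024,0,0],[-0.032,0,0],[-0.04,0,0],[-0.048,0,0],[-0.05,0,0],[-0.05,0,0]], "rot": [[0,0,0],[0,0,0],[0,0,0],[0,0,0],[0,0,0],[0,0,0],[0,0,0],[0,0,0]]}}

```text
clock: 8.35
eef_pos: [658.0, 193.5, 55.5]
ee_rot: [-0.0, 0.695, 0.719, 0.0]
contact_force: [-0.5, 1.1, -0.7]
gripper_width: 21.1
gripper_force: 30.3
```

```bash
python3 -c "
from h import *
show()"
```

```text
8.35 [658.  193.5  55.5] yawx 1.605 F [-0.5  1.1 -0.7] M [-0.01 -0.02  0.01] w 21.1 j [0.22 0.79 1.38 0.   0.97 0.18]
```

Call:
{"fn": "step_arm", "kwargs": {"claw": [0,0,0,0,0,0,0], "dp": [[-0.005,0,0],[-0.01,0,0],[-0.015,0,0],[-0.02,0,0],[-0.024,0,0],[-0.024,0,0],[-0.024,0,0]], "rot": [[0,0,0],[0,0,0],[0,0,0],[0,0,0],[0,0,0],[0,0,0],[0,0,0]]}}

```text
clock: 8.93
eef_pos: [658.3, 184.1, 55.5]
ee_rot: [0.0, 0.695, 0.719, 0.0]
contact_force: [1.1, -0.3, -1.2]
gripper_width: 20.7
gripper_force: 30.3
```

Run:
```python
from h import *
show()
ct=get_calibration("top");it=np.mean([get_image("top").astype(float) for _ in range(3)],0);cs=get_calibration("scene");sc=np.mean([get_image("scene").astype(float) for _ in range(3)],0)
o=[]
for cc,I in((ct,it),(cs,sc)):
    p=w2px(cc,(660.3,83.8,64));q=w2px(cc,(657.5,186.9,64));d=(q-p)/np.linalg.norm(q-p)
    X,Y=np.meshgrid((np.arange(400)-200)/10,(np.arange(300)-150)/10)
    r=cv2.remap(I.astype(np.float32),(p[0]+X*d[0]-Y*d[1]).astype(np.float32),(p[1]+X*d[1]+Y*d[0]).astype(np.float32),cv2.INTER_CUBIC)
    r=np.clip(r*1.2,0,255);o.append(r)
cv2.imwrite("pics/z4.png",np.hstack(o)[:,:,::-1].astype(np.uint8))
```

```text
8.93 [658.3 184.1  55.5] yawx 1.605 F [ 1.1 -0.3 -1.2] M [-0.02  0.01 -0.05] w 20.7 j [ 0.2   0.79  1.39 -0.    0.97  0.17]
```

View pics/z4.png

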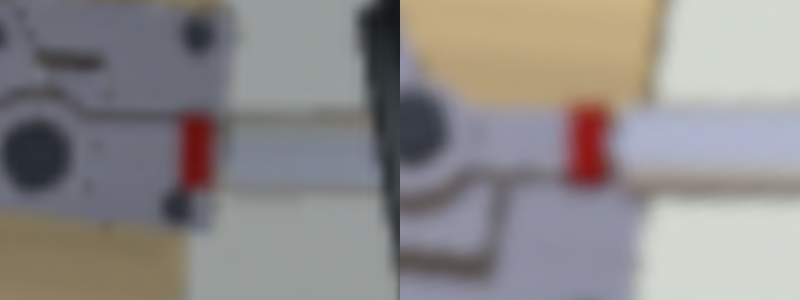

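The mouth is about 2–3 mm from the collar and the axes agree. I'll nudge it another 1.5 mm home, firm up the grip, and start the swing.

Call:
{"fn": "step_arm", "kwargs": {"claw": [0,0,0,0,0,0,0,0,0,0,0,0,0], "dp": [[-0.002,0,0],[-0.004,0,0],[-0.004,0,0],[-0.004,0,0],[-0.0042,-0.0106,0],[-0.0046,-0.0213,0],[-0.0054,-0.0319,0],[-0.0066,-0.0425,0],[-0.008,-0.0531,0],[-0.0097,-0.0636,0],[-0.0111,-0.0705,0],[-0.0111,-0.0705,0],[-0.0111,-0.0705,0]], "rot": [[0,0,0],[0,0,0],[0,0,0],[0,0,0],[0,0,-0.0191],[0,0,-0.0382],[0,0,-0.0573],[0,0,-0.0764],[0,0,-0.0955],[0,0,-0.1146],[0,0,-0.1273],[0,0,-0.1273],[0,0,-0.1273]], "newtons": 50}}

```text
clock: 10.32
eef_pos: [630.3, 178.8, 55.6]
ee_rot: [0.0, 0.62, 0.785, 0.0]
contact_force: [-0.3, 0.2, -2.3]
gripper_width: 19.9
gripper_force: 51.4
```

```bash
cat >> h.py <<'E'
def feel():
    s=ctrl.read_state();x=rot().as_matrix();F=rot().inv().apply(s["contact_force"]);M=rot().inv().apply(s["moment"])
    show();print("tool F",F.round(1),"M",M.round(2))
E
python3 -c "
from h import *
feel()"
```

```text
10.32 [630.3 178.8  55.6] yawx 1.804 F [-0.3  0.2 -2.3] M [-0.06 -0.03  0.02] w 19.9 j [ 0.21  0.74  1.48 -0.    0.92 -0.03]
tool F [ 0.2 -0.3  2.3] M [-0.01 -0.07 -0.02]
```

Call:
{"fn": "step_arm", "kwargs": {"claw": [0,0,0,0,0,0,0,0,0], "dp": [[-0.0002,-0.0106,0],[-0.0006,-0.0213,0],[-0.0014,-0.0319,0],[-0.0026,-0.0425,0],[-0.004,-0.0531,0],[-0.0057,-0.0636,0],[-0.0071,-0.0705,0],[-0.0071,-0.0705,0],[-0.0071,-0.0705,0]], "rot": [[0,0,-0.0191],[0,0,-0.0382],[0,0,-0.0573],[0,0,-0.0764],[0,0,-0.0955],[0,0,-0.1146],[0,0,-0.1273],[0,0,-0.1273],[0,0,-0.1273]]}}

```text
clock: 11.07
eef_pos: [603.6, 169.5, 55.6]
ee_rot: [0.0, 0.539, 0.842, 0.0]
contact_force: [0.0, 0.0, -1.1]
gripper_width: 19.8
gripper_force: 51.4
```

```bash
python3 -c "
from h import *
feel()"
```

```text
11.07 [603.6 169.5  55.6] yawx 2.004 F [ 0.   0.  -1.1] M [-0.03 -0.09  0.02] w 19.8 j [ 0.2   0.7   1.56 -0.    0.88 -0.23]
tool F [0.  0.  1.1] M [-0.07 -0.06 -0.02]
```

Call:
{"fn": "step_arm", "kwargs": {"claw": [0,0,0,0,0,0,0], "dp": [[-0.0001,-0.0071,0],[-0.0003,-0.0142,0],[-0.0006,-0.0213,0],[-0.0011,-0.0284,0],[-0.0018,-0.0354,0],[-0.0018,-0.0354,0],[-0.0018,-0.0354,0]], "rot": [[0,0,-0.0127],[0,0,-0.0255],[0,0,-0.0382],[0,0,-0.0509],[0,0,-0.0637],[0,0,-0.0637],[0,0,-0.0637]]}}

```text
clock: 11.65
eef_pos: [591.0, 163.1, 55.7]
ee_rot: [0.0, 0.495, 0.869, 0.0]
contact_force: [2.3, 3.1, -1.1]
gripper_width: 19.9
gripper_force: 51.6
```

```bash
python3 -c "
from h import *
feel()"
```

```text
11.65 [591.  163.1  55.7] yawx 2.105 F [ 2.3  3.1 -1.1] M [ 0.46 -0.45  0.18] w 19.9 j [ 0.19  0.68  1.6   0.    0.86 -0.34]
tool F [1.5 3.6 1.1] M [-0.63  0.17 -0.18]
```

Call:
{"fn": "step_arm", "kwargs": {"claw": [0,0,0,0,0], "dp": [[-0.0001,-0.0071,0],[-0.0003,-0.0142,0],[-0.0006,-0.0213,0],[-0.0006,-0.0213,0],[-0.0006,-0.0213,0]], "rot": [[0,0,-0.0127],[0,0,-0.0255],[0,0,-0.0382],[0,0,-0.0382],[0,0,-0.0382]]}}

```text
clock: 12.07
eef_pos: [584.1, 158.8, 55.8]
ee_rot: [0.0, 0.469, 0.883, 0.001]
contact_force: [4.0, 4.9, -1.3]
gripper_width: 20.2
gripper_force: 51.6
```

```bash
python3 -c "
from h import *
feel()"
```

```text
12.07 [584.1 158.8  55.8] yawx 2.165 F [ 4.   4.9 -1.3] M [ 0.84 -0.58  0.25] w 20.2 j [ 0.19  0.67  1.63  0.    0.85 -0.41]
tool F [1.8 6.  1.3] M [-0.96  0.37 -0.25]
```

Call:
{"fn": "step_arm", "kwargs": {"claw": [0,0,0,0,0], "dp": [[-0.0001,-0.0071,0],[-0.0003,-0.0142,0],[-0.0006,-0.0213,0],[-0.0006,-0.0213,0],[-0.0006,-0.0213,0]], "rot": [[0,0,-0.0127],[0,0,-0.0255],[0,0,-0.0382],[0,0,-0.0382],[0,0,-0.0382]]}}

```text
clock: 12.48
eef_pos: [577.2, 154.1, 55.8]
ee_rot: [0.0, 0.442, 0.897, 0.001]
contact_force: [4.3, 6.7, -1.8]
gripper_width: 19.8
gripper_force: 51.7
```

```bash
python3 -c "
from h import *
feel()"
```

```text
12.48 [577.2 154.1  55.8] yawx 2.225 F [ 4.3  6.7 -1.8] M [ 1.18 -0.6   0.25] w 19.8 j [ 0.18  0.66  1.65  0.    0.83 -0.47]
tool F [2.7 7.5 1.8] M [-1.2   0.57 -0.25]
```

Call:
{"fn": "step_arm", "kwargs": {"claw": [0,0,0,0,0], "dp": [[0.0009,-0.0071,0],[0.0012,-0.0142,0],[0.0009,-0.0213,0],[0.0009,-0.0213,0],[0.0009,-0.0213,0]], "rot": [[0,0,-0.01],[0,0,-0.02],[0,0,-0.032],[0,0,-0.032],[0,0,-0.032]]}}

```text
clock: 12.9
eef_pos: [570.9, 149.3, 56.1]
ee_rot: [0.001, 0.42, 0.908, 0.001]
contact_force: [5.6, 7.1, -1.7]
gripper_width: 20.1
gripper_force: 51.9
```

```bash
python3 -c "
from h import *
feel()"
```

```text
12.9 [570.9 149.3  56.1] yawx 2.276 F [ 5.6  7.1 -1.7] M [ 1.2  -1.    0.47] w 20.1 j [ 0.18  0.65  1.67  0.    0.82 -0.53]
tool F [1.8 8.9 1.7] M [-1.54  0.27 -0.47]
```

Call:
{"fn": "step_arm", "kwargs": {"claw": [0,0,0,0,0], "dp": [[-0.0001,-0.0071,0],[-0.0003,-0.0142,0],[-0.0003,-0.0213,0],[-0.0003,-0.0213,0],[-0.0003,-0.0213,0]], "rot": [[0,0,-0.0127],[0,0,-0.0255],[0,0,-0.037],[0,0,-0.037],[0,0,-0.037]]}}

```text
clock: 13.32
eef_pos: [564.5, 143.7, 56.1]
ee_rot: [0.001, 0.393, 0.92, 0.001]
contact_force: [5.6, 7.5, -2.4]
gripper_width: 19.7
gripper_force: 52.0
```

```bash
python3 -c "
from h import *
feel()"
```

```text
13.32 [564.5 143.7  56.1] yawx 2.334 F [ 5.6  7.5 -2.4] M [ 1.3  -1.02  0.56] w 19.7 j [ 0.17  0.64  1.69  0.    0.81 -0.59]
tool F [1.5 9.2 2.4] M [-1.63  0.24 -0.56]
```

Call:
{"fn": "step_arm", "kwargs": {"claw": [0,0,0,0,0], "dp": [[-0.0001,-0.0071,0],[-0.0003,-0.0142,0],[-0.0003,-0.0213,0],[-0.0003,-0.0213,0],[-0.0003,-0.0213,0]], "rot": [[0,0,-0.0127],[0,0,-0.0255],[0,0,-0.0382],[0,0,-0.0382],[0,0,-0.0382]]}}

```text
clock: 13.73
eef_pos: [558.5, 137.7, 56.1]
ee_rot: [0.001, 0.365, 0.931, 0.001]
contact_force: [6.1, 8.9, -1.2]
gripper_width: 20.0
gripper_force: 52.1
```

```bash
python3 -c "
from h import *
feel()"
```

```text
13.73 [558.5 137.7  56.1] yawx 2.394 F [ 6.1  8.9 -1.2] M [ 1.36 -1.03  0.52] w 20.0 j [ 0.16  0.63  1.71  0.    0.8  -0.66]
tool F [ 1.6 10.7  1.3] M [-1.7   0.18 -0.51]
```

Call:
{"fn": "step_arm", "kwargs": {"claw": [0,0,0,0,0], "dp": [[-0.0001,-0.0071,0],[-0.0003,-0.0142,0],[-0.0003,-0.0213,0],[-0.0003,-0.0213,0],[-0.0003,-0.0213,0]], "rot": [[0,0,-0.0127],[0,0,-0.0255],[0,0,-0.0382],[0,0,-0.0382],[0,0,-0.0382]]}}

```text
clock: 14.15
eef_pos: [552.7, 131.3, 56.0]
ee_rot: [0.001, 0.337, 0.941, 0.001]
contact_force: [5.0, 7.4, -2.1]
gripper_width: 19.9
gripper_force: 52.1
```

```bash
python3 -c "
from h import *
feel()"
```

```text
14.15 [552.7 131.3  56. ] yawx 2.454 F [ 5.   7.4 -2.1] M [ 1.28 -0.98  0.59] w 19.9 j [ 0.15  0.62  1.73  0.    0.79 -0.73]
tool F [0.8 8.9 2.1] M [-1.61  0.06 -0.59]
```

Call:
{"fn": "step_arm", "kwargs": {"claw": [0,0,0,0,0], "dp": [[-0.0001,-0.005,0],[-0.0002,-0.01,0],[-0.0003,-0.0142,0],[-0.0003,-0.0142,0],[-0.0003,-0.0142,0]], "rot": [[0,0,-0.009],[0,0,-0.018],[0,0,-0.0265],[0,0,-0.0265],[0,0,-0.0265]]}}

```text
clock: 14.57
eef_pos: [549.0, 126.7, 56.0]
ee_rot: [0.001, 0.317, 0.948, 0.001]
contact_force: [5.3, 7.4, -1.2]
gripper_width: 20.2
gripper_force: 52.1
```

```bash
python3 -c "
from h import *
feel()"
```

```text
14.57 [549.  126.7  56. ] yawx 2.495 F [ 5.3  7.4 -1.2] M [ 1.17 -0.8   0.49] w 20.2 j [ 0.14  0.61  1.74  0.    0.79 -0.78]
tool F [0.2 9.2 1.3] M [-1.42  0.06 -0.49]
```

Call:
{"fn": "step_arm", "kwargs": {"claw": [0,0,0,0,0], "dp": [[-0.0001,-0.006,0],[-0.0003,-0.012,0],[-0.0004,-0.0177,0],[-0.0004,-0.0177,0],[-0.0004,-0.0177,0]], "rot": [[0,0,-0.011],[0,0,-0.022],[0,0,-0.0323],[0,0,-0.0323],[0,0,-0.0323]]}}

```text
clock: 14.98
eef_pos: [544.6, 120.8, 55.8]
ee_rot: [0.001, 0.293, 0.956, 0.001]
contact_force: [3.5, 4.6, -0.8]
gripper_width: 20.2
gripper_force: 51.9
```

```bash
python3 -c "
from h import *
feel()"
```

```text
14.98 [544.6 120.8  55.8] yawx 2.546 F [ 3.5  4.6 -0.8] M [ 0.88 -0.72  0.32] w 20.2 j [ 0.13  0.6   1.76  0.    0.78 -0.84]
tool F [-0.3  5.7  0.8] M [-1.14 -0.1  -0.32]
```

Call:
{"fn": "step_arm", "kwargs": {"claw": [0,0,0,0], "dp": [[-0.0001,-0.005,0],[-0.0002,-0.0106,0],[-0.0002,-0.0106,0],[-0.0002,-0.0106,0]], "rot": [[0,0,-0.0095],[0,0,-0.0191],[0,0,-0.0191],[0,0,-0.0191]]}}

```text
clock: 15.32
eef_pos: [542.0, 117.1, 55.8]
ee_rot: [0.0, 0.279, 0.96, 0.0]
contact_force: [3.9, 3.9, -1.2]
gripper_width: 20.2
gripper_force: 51.8
```

```bash
python3 -c "
from h import *
feel()"
```

```text
15.32 [542.  117.1  55.8] yawx 2.576 F [ 3.9  3.9 -1.2] M [ 0.71 -0.57  0.32] w 20.2 j [ 0.13  0.6   1.77  0.    0.78 -0.88]
tool F [-1.2  5.4  1.2] M [-0.9  -0.11 -0.32]
```

Call:
{"fn": "step_arm", "kwargs": {"claw": [0,0,0,0], "dp": [[-0.0001,-0.005,0],[-0.0002,-0.0106,0],[-0.0002,-0.0106,0],[-0.0002,-0.0106,0]], "rot": [[0,0,-0.0095],[0,0,-0.0191],[0,0,-0.0191],[0,0,-0.0191]]}}

```text
clock: 15.65
eef_pos: [539.6, 113.3, 55.6]
ee_rot: [0.0, 0.265, 0.964, 0.0]
contact_force: [3.0, 2.6, -2.1]
gripper_width: 19.9
gripper_force: 51.7
```

```bash
python3 -c "
from h import *
feel()"
```

```text
15.65 [539.6 113.3  55.6] yawx 2.605 F [ 3.   2.6 -2.1] M [ 0.53 -0.44  0.21] w 19.9 j [ 0.12  0.59  1.77  0.    0.77 -0.91]
tool F [-1.2  3.7  2.1] M [-0.68 -0.1  -0.21]
```

Call:
{"fn": "step_arm", "kwargs": {"claw": [0,0,0,0], "dp": [[-0.0001,-0.005,0],[-0.0002,-0.0106,0],[-0.0002,-0.0106,0],[-0.0002,-0.0106,0]], "rot": [[0,0,-0.0095],[0,0,-0.0191],[0,0,-0.0191],[0,0,-0.0191]]}}

```text
clock: 15.98
eef_pos: [537.1, 109.3, 55.4]
ee_rot: [-0.0, 0.25, 0.968, -0.0]
contact_force: [1.9, 0.6, -0.6]
gripper_width: 20.4
gripper_force: 51.6
```

```bash
python3 -c "
from h import *
feel()"
```

```text
15.98 [537.1 109.3  55.4] yawx 2.635 F [ 1.9  0.6 -0.6] M [ 0.25 -0.34  0.12] w 20.4 j [ 0.12  0.59  1.78 -0.    0.77 -0.95]
tool F [-1.4  1.5  0.6] M [-0.38 -0.17 -0.12]
```

Call:
{"fn": "step_arm", "kwargs": {"claw": [0,0,0,0], "dp": [[-0.0001,-0.005,0],[-0.0002,-0.0106,0],[-0.0002,-0.0106,0],[-0.0002,-0.0106,0]], "rot": [[0,0,-0.0095],[0,0,-0.0191],[0,0,-0.0191],[0,0,-0.0191]]}}

```text
clock: 16.32
eef_pos: [534.9, 105.5, 55.3]
ee_rot: [-0.0, 0.236, 0.972, -0.0]
contact_force: [-0.9, 0.1, -1.1]
gripper_width: 20.0
gripper_force: 51.5
```

```bash
python3 -c "
from h import *
feel()"
```

```text
16.32 [534.9 105.5  55.3] yawx 2.665 F [-0.9  0.1 -1.1] M [ 0.   -0.    0.04] w 20.0 j [ 0.11  0.59  1.79 -0.    0.77 -0.99]
tool F [ 0.8 -0.3  1.1] M [-0.   -0.   -0.04]
```

Call:
{"fn": "step_arm", "kwargs": {"claw": [0,0,0,0], "dp": [[0,-0.0035,0],[-0.0001,-0.0071,0],[-0.0001,-0.0071,0],[-0.0001,-0.0071,0]], "rot": [[0,0,-0.0064],[0,0,-0.0127],[0,0,-0.0127],[0,0,-0.0127]]}}

```text
clock: 16.65
eef_pos: [533.9, 103.1, 55.4]
ee_rot: [-0.0, 0.226, 0.974, -0.0]
contact_force: [-1.2, -0.9, -1.3]
gripper_width: 20.3
gripper_force: 51.4
```

```bash
python3 -c "
from h import *
feel()"
```

```text
16.65 [533.9 103.1  55.4] yawx 2.686 F [-1.2 -0.9 -1.3] M [-0.03  0.03 -0.04] w 20.3 j [ 0.11  0.58  1.79 -0.    0.76 -1.01]
tool F [ 0.7 -1.3  1.3] M [0.04 0.01 0.04]
```

Call:
{"fn": "step_arm", "kwargs": {"claw": [0,0,0,0], "dp": [[0,-0.0035,0],[-0.0001,-0.0071,0],[-0.0001,-0.0071,0],[-0.0001,-0.0071,0]], "rot": [[0,0,-0.0064],[0,0,-0.0127],[0,0,-0.0127],[0,0,-0.0127]]}}

```text
clock: 16.98
eef_pos: [532.8, 100.6, 55.5]
ee_rot: [0.0, 0.216, 0.976, 0.0]
contact_force: [-0.5, -0.1, -0.9]
gripper_width: 19.8
gripper_force: 51.4
```

```bash
python3 -c "
from h import *
feel()"
```

```text
16.98 [532.8 100.6  55.5] yawx 2.706 F [-0.5 -0.1 -0.9] M [-0.01 -0.03  0.03] w 19.8 j [ 0.1   0.58  1.8   0.    0.76 -1.03]
tool F [ 0.4 -0.3  0.9] M [ 0.   -0.03 -0.03]
```

Call:
{"fn": "step_arm", "kwargs": {"claw": [0,0,0,0], "dp": [[0,-0.0035,0],[-0.0001,-0.0071,0],[-0.0001,-0.0071,0],[-0.0001,-0.0071,0]], "rot": [[0,0,-0.0064],[0,0,-0.0127],[0,0,-0.0127],[0,0,-0.0127]]}}

```text
clock: 17.32
eef_pos: [531.7, 98.0, 55.5]
ee_rot: [0.0, 0.207, 0.978, 0.0]
contact_force: [0.2, -0.1, -2.2]
gripper_width: 20.1
gripper_force: 51.4
```

```bash
python3 -c "
from h import *
feel()"
```

```text
17.32 [531.7  98.   55.5] yawx 2.726 F [ 0.2 -0.1 -2.2] M [0.08 0.03 0.01] w 20.1 j [ 0.1   0.58  1.8   0.    0.76 -1.06]
tool F [-0.2  0.   2.2] M [-0.07  0.06 -0.01]
```

Call:
{"fn": "step_arm", "kwargs": {"claw": [0,0,0,0], "dp": [[0,-0.0035,0],[-0.0001,-0.0071,0],[-0.0001,-0.0071,0],[-0.0001,-0.0071,0]], "rot": [[0,0,-0.0064],[0,0,-0.0127],[0,0,-0.0127],[0,0,-0.0127]]}}

```text
clock: 17.65
eef_pos: [530.7, 95.6, 55.6]
ee_rot: [0.0, 0.197, 0.98, 0.0]
contact_force: [0.1, 1.9, -2.1]
gripper_width: 20.0
gripper_force: 51.5
```

```bash
python3 -c "
from h import *
feel()"
```

```text
17.65 [530.7  95.6  55.6] yawx 2.746 F [ 0.1  1.9 -2.1] M [ 0.41 -0.14  0.1 ] w 20.0 j [ 0.09  0.58  1.81  0.    0.76 -1.08]
tool F [0.7 1.8 2.1] M [-0.43  0.02 -0.1 ]
```

Call:
{"fn": "step_arm", "kwargs": {"claw": [0,0,0,0], "dp": [[0,-0.0018,0],[0,-0.0035,0],[0,-0.0035,0],[0,-0.0035,0]], "rot": [[0,0,-0.0032],[0,0,-0.0064],[0,0,-0.0064],[0,0,-0.0064]]}}

```text
clock: 17.98
eef_pos: [530.4, 94.5, 55.7]
ee_rot: [0.0, 0.191, 0.981, 0.0]
contact_force: [2.0, 5.4, -0.8]
gripper_width: 20.0
gripper_force: 51.7
```

```bash
python3 -c "
from h import *
feel()"
```

```text
17.98 [530.4  94.5  55.7] yawx 2.756 F [ 2.   5.4 -0.8] M [ 0.85 -0.36  0.33] w 20.0 j [ 0.09  0.58  1.81  0.    0.75 -1.1 ]
tool F [0.2 5.8 0.8] M [-0.92 -0.01 -0.33]
```

The stop is felt at about 6 N, rising steeply. I'll back off into the middle of the bore's play and check that the force drops.

Call:
{"fn": "step_arm", "kwargs": {"claw": [0,0,0,0], "dp": [[0,0.004,0],[0,0.008,0],[-0.0001,0.0115,0],[-0.0001,0.0115,0]], "rot": [[0,0,0.007],[0,0,0.014],[0,0,0.0207],[0,0,0.0207]]}}

```text
clock: 18.32
eef_pos: [531.7, 98.4, 55.4]
ee_rot: [-0.0, 0.208, 0.978, -0.0]
contact_force: [0.4, -0.4, -1.3]
gripper_width: 20.1
gripper_force: 51.5
```

Run:
```python
from h import *
feel()
it=get_image("top");ct=get_calibration("top");p=w2px(ct,(600,60,64)).astype(int)
cv2.imwrite("pics/z5.png",cv2.resize(it[p[1]-75:p[1]+75,p[0]-100:p[0]+100],(800,600),interpolation=cv2.INTER_CUBIC)[:,:,::-1])
```

```text
18.32 [531.7  98.4  55.4] yawx 2.722 F [ 0.4 -0.4 -1.3] M [0.03 0.03 0.06] w 20.1 j [ 0.1   0.58  1.8  -0.    0.76 -1.05]
tool F [-0.5 -0.2  1.3] M [-0.01  0.04 -0.06]
```

View pics/z5.png

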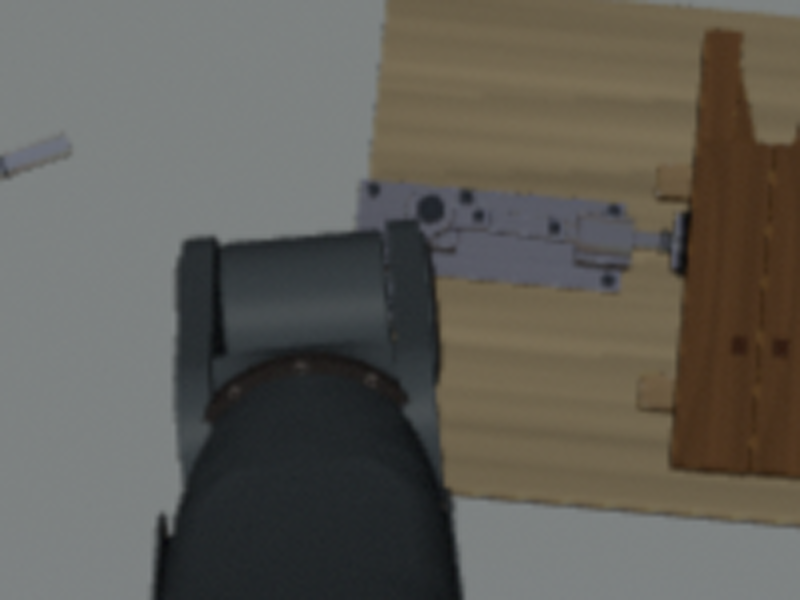

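The shoe (685,240) is on the wood, the split is closed, and the handle hangs free in the play. Now I'll draw it off.

Call:
{"fn": "step_arm", "kwargs": {"claw": [0,0,0,0,0,0], "dp": [[0.01,0,0],[0.02,0,0],[0.035,0,0],[0.05,0,0],[0.05,0,0],[0.05,0,0]], "rot": [[0,0,0],[0,0,0],[0,0,0],[0,0,0],[0,0,0],[0,0,0]]}}

```text
clock: 18.87
eef_pos: [513.2, 106.8, 55.6]
ee_rot: [-0.0, 0.207, 0.978, -0.0]
contact_force: [-0.1, 0.4, -1.7]
gripper_width: 20.2
gripper_force: 51.5
```

```bash
python3 -c "
from h import *
feel()"
```

```text
18.87 [513.2 106.8  55.6] yawx 2.724 F [-0.1  0.4 -1.7] M [ 0.02 -0.02 -0.03] w 20.2 j [ 0.12  0.56  1.85 -0.    0.74 -1.04]
tool F [0.2 0.3 1.7] M [-0.02 -0.01  0.03]
```

Call:
{"fn": "step_arm", "kwargs": {"claw": [0,0,0,0,0,0,0], "dp": [[0.02,0,0],[0.04,0,0],[0.06,0,0],[0.08,0,0],[0.11,0,0],[0.13,0,0],[0.13,0,0]], "rot": [[0,0,0],[0,0,0],[0,0,0],[0,0,0],[0,0,0],[0,0,0],[0,0,0]]}}

```text
clock: 19.45
eef_pos: [464.1, 128.3, 55.4]
ee_rot: [-0.001, 0.207, 0.978, -0.0]
contact_force: [-0.0, -1.0, -1.8]
gripper_width: 20.2
gripper_force: 51.5
```

```bash
python3 -c "
from h import *
feel();print(cmd([541.8,277.3,56],2.222))"
```

```text
19.45 [464.1 128.3  55.4] yawx 2.724 F [-0.  -1.  -1.8] M [-0.01 -0.05 -0.  ] w 20.2 j [ 0.17  0.5   1.96  0.    0.68 -0.98]
tool F [-0.4 -0.9  1.8] M [-0.01 -0.05  0.  ]
(array([-0.0265,  0.4192, -0.0019]), array([-0.0006, -0.0006,  0.3196]))
```

Call:
{"fn": "step_arm", "kwargs": {"claw": [0,0,0,0,0,0,0,0,0,0,0,0], "dp": [[0.03,0.04,0],[0.03,0.1,0],[0.02,0.18,0],[0.01,0.26,0],[0,0.34,0],[-0.02,0.4,0],[-0.0265,0.419,0],[-0.0265,0.419,0],[-0.0265,0.419,0],[-0.0265,0.419,0],[-0.0265,0.419,0],[-0.0265,0.419,0]], "rot": [[0,0,0],[0,0,0.05],[0,0,0.12],[0,0,0.19],[0,0,0.26],[0,0,0.32],[0,0,0.32],[0,0,0.32],[0,0,0.32],[0,0,0.32],[0,0,0.32],[0,0,0.32]]}}

```text
clock: 20.45
eef_pos: [543.5, 275.8, 55.6]
ee_rot: [-0.0, 0.445, 0.896, -0.0]
contact_force: [0.1, -0.7, -1.0]
gripper_width: 20.1
gripper_force: 51.5
```

Call:
{"fn": "step_arm", "kwargs": {"claw": [0,0,0,0,0,0], "dp": [[0,0,0.04],[0,0,0.08],[0,0,0.105],[0,0,0.12],[0,0,0.125],[0,0,0.125]], "rot": [[0,0,0],[0,0,0],[0,0,0],[0,0,0],[0,0,0],[0,0,0]]}}

```text
clock: 20.95
eef_pos: [543.7, 276.4, 5.4]
ee_rot: [-0.0, 0.444, 0.896, -0.0]
contact_force: [-0.6, -0.1, -1.7]
gripper_width: 19.9
gripper_force: 51.5
```

```bash
python3 -c "
from h import *
feel()"
```

```text
20.95 [543.7 276.4   5.4] yawx 2.22 F [-0.6 -0.1 -1.7] M [ 0.02 -0.06 -0.02] w 19.9 j [ 0.39  0.75  1.62 -0.    0.77 -0.26]
tool F [ 0.3 -0.5  1.7] M [-0.06 -0.02  0.02]
```

Call:
{"fn": "step_arm", "kwargs": {"claw": [0,0,0,0,0.3,0.6,1,1,1,1,1,1], "dp": [[0,0,0.004],[0,0,0.007],[0,0,0.007],[0,0,0.007],[0,0,0.007],[0,0,0.007],[0,0,0.007],[0,0,0.007],[0,0,0.007],[0,0,0.007],[0,0,0.007],[0,0,0.007]], "rot": [[0,0,0],[0,0,0],[0,0,0],[0,0,0],[0,0,0],[0,0,0],[0,0,0],[0,0,0],[0,0,0],[0,0,0],[0,0,0],[0,0,0]]}}

```text
clock: 21.95
eef_pos: [543.8, 276.5, 2.7]
ee_rot: [0.0, 0.444, 0.896, -0.0]
contact_force: [-0.2, 0.4, -0.5]
gripper_width: 85.3
gripper_force: 0.0
```

Call:
{"fn": "step_arm", "kwargs": {"claw": [1,1,1,1,1,1,1,1,1,1,1,1,1], "dp": [[0,0,-0.03],[0,0,-0.1],[0,0,-0.2],[0,0,-0.3],[0,0,-0.4],[0,0,-0.5],[0,0,-0.6],[0,0,-0.6],[0,0,-0.6],[0,0,-0.6],[0,0,-0.6],[0,0,-0.6],[0,0,-0.6]], "rot": [[0,0,0],[0,0,0],[0,0,0],[0,0,0],[0,0,0],[0,0,0],[0,0,0],[0,0,0],[0,0,0],[0,0,0],[0,0,0],[0,0,0],[0,0,0]]}}

```text
clock: 23.03
eef_pos: [543.5, 276.4, 241.6]
ee_rot: [-0.001, 0.444, 0.896, -0.001]
contact_force: [-0.3, 0.6, -0.3]
gripper_width: 85.2
gripper_force: 0.0
```

Run:
```python
from h import *
feel()
im=get_image("wrist");t=get_image("top")
o=np.zeros((480,800,3),np.uint8);o[:300,:400]=cv2.resize(im,(400,300));o[:300,400:]=t[60:360,150:550]
cv2.imwrite("pics/z6.png",o[:300,:,::-1])
```

```text
23.03 [543.5 276.4 241.6] yawx 2.22 F [-0.3  0.6 -0.3] M [ 0.06 -0.04 -0.02] w 85.2 j [ 0.39  0.45  1.48  0.    1.22 -0.26]
tool F [0.6 0.1 0.3] M [-0.06  0.02  0.02]
```

View pics/z6.png

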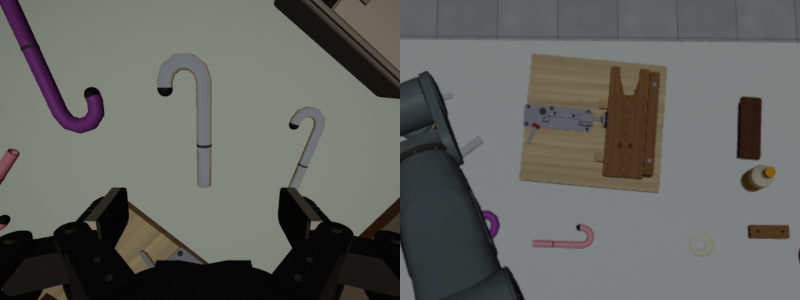

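The handle lies flat at (204,120) in the wrist view. In the top view the lever (530,138) has stayed swung and the shoe is still on the wood. Handing in.

```bash
python3 -c "
from cell import ctrl
print(ctrl.sign_off())"
```

```text
the job is handed in; nothing more can be done
None
```

The job is handed in at about 23 s: the clamp is thrown onto its stop (about 6 N felt there) and stays locked, and the silver handle is off the bar, flat on the glass clear of the board; no verdict came back.

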